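Run the inspection slide up to its index stop

TASK

Bring the circuit board on the inspection slide to its station: with the fingertips press down the black pad in the middle of the carriage to free its brake and, keeping it pressed, push the carriage along the rail until it butts against the index stop, the one with the pointer and the ball-headed pin. Then let the pad come back up so that the brake holds the carriage there. Never force the carriage along with the pad up, and leave everything else on the bench where it stands.

Things in the scene. Friction and masses are not known exactly. Their poses are not given: they have to be found in the camera images.
- slide: the fixed inspection slide: dark steel base plate 110 x 440 x 12 mm with a rail along its y axis, top of the rail 26 mm above the bench. Origin at the centre of the underside, on the bench; z up; y along the rail; x across it (the carriage's board hangs out on the +x side)
- pad_face (a point): centre of the upper face of the black press pad, also the middle of the carriage in x and y; 48 mm above the bench when up; axes as the slide's (y along the rail). The flat face is 60 mm along y, 50 mm along x, between two end ridges (one at each y end) 8 mm thick along y, 50 mm wide and 9 mm higher than the face; a fingertip on the face can push the carriage by a ridge
- pad (a joint): press travel of the pad in m: about 0 up, 0.008 fully down (end of its travel). A spring resists with about 10 N at the start and 12 N at the bottom and lifts it again when let go. Up, the brake holds the carriage with about 20 N; from about 0.003 down the brake is off and the carriage runs with 1 to 2 N
- carriage (a joint): position of the carriage along the slide's y axis in m, 0 in the middle of the slide, plus towards +y. The carriage is an aluminium frame 100 mm along y and 90 mm along x, top 38 mm above the bench; a plate with a finned circuit board reaches from it to 132 mm on the +x side, top 50 mm above the bench
- index_stop: the index stop, fixed across the rail near one end (either end): steel block 64 mm along x, 25 mm along y, top 38 mm above the bench, with a pointer bar 12 mm wide to 76 mm on its -x side and an upright pin with a ball 24 mm across, top 74 mm above the bench. Origin on the bench below the block's centre; axes as the slide's. The carriage butts against it when their centres are 62.5 mm apart along the rail
- plain_stop: the other stop, at the other end of the rail: the same block without pointer, pin and ball; not to be used
- solder_reel: loose grey reel, 54 mm across, 40 mm high, standing flat beside the rail; origin under its centre; leave alone
- flux_jar: loose amber jar, 42 mm across, 45 mm high; origin under its centre; leave alone
- heatsink: loose aluminium finned heatsink 44 x 44 x 24 mm; origin under its centre; leave alone
- screwdriver: loose screwdriver 160 mm long lying along its x axis; leave alone
- wool_tin: loose open dark tin, 64 mm across, 35 mm high, near the +y end of the slide; origin under its centre; leave alone
- spare_board: loose finned circuit board 70 x 100 x 20 mm near the -y end of the slide; origin under its centre; leave alone

How it is judged:
By the outcome, as a careful person would: the job done as asked, in the order asked, and still so for the second after the job is handed in, with the robot touching nothing.
It also fails if it takes over 42 s, if anything falls off the work surface, if the arm or the gripper's body presses on something with over 40 N, if the wrist force passes 120 N, or if a joint passes its speed limit or range.

ROBOT

A 6-joint arm with a two-finger parallel gripper is mounted at the origin on the work surface. World frame = base frame: x ahead of the robot, y to its left, z up, the work surface at z = 0. Lengths are in m, angles in rad, forces in N, time in s.
With the tool pointing down it reaches from about 0.35 to 0.925 m from the base axis. Payload 6.4 kg.
Tool frame: the origin (TCP) lies between the finger pads; the fingertips stand 17 mm ahead of it and the grasp point (between the pads) lies 2 mm behind it; z points along the fingers, y is the line along which they close (so a half turn about z gives the same grasp; the last joint's range is limited). The gripper opens to 94 mm and grips with 3 to 60 N. Pads are 16 mm wide; open, the fingers measure 119 mm over their backs; the gripper's body (75 mm by 177 mm) begins 78 mm behind the grasp point.
Start: joints at [-1.482, 0.245, 1.558, -0, 1.339, -0.174], TCP at [0.169, -0.628, 0.222] pointing down, gripper open.
Joint ranges: [-3.13, 3.13], [-1.02, 2.26], [0.13, 2.54], [-0.95, 4.09], [0.21, 2.88], [-2.74, 2.74]. Speed limits (rad/s): [2.57, 2.57, 3.14, 3.14, 3.14, 3.14].

INTERFACE

Orientations are given as a unit quaternion [x, y, z, w].
In Python, from cell import env, eyes, finish_job gives the robot as it stands.
- The arm moves only by the tool move_arm, never from a script. Its argument "series" is a list of rows, each a list of 2 entries, a list of its own where there are three numbers: the shift along the world's x, y, z in units of 500 mm (1.0 is 500 mm), then the turn about the world's z in units of 60 degrees (1.0 is 60 degrees). A call has 1 to 12 rows; each row shifts and turns the commanded pose from where the row before left it; what a row does not reach is not made up. A row lasts 1/8 s, in which the tool goes at most 62.5 mm and 10.7 degrees, less where a joint would pass 70% of its speed; a pose out of reach is approached as far as the arm can. A call with a number of a shift or a turn outside -1 to 1 is refused whole. A call with a gripper value outside its range is refused whole. "grip" is the opening in per cent of the stroke, from 0 (shut) to 100 (fully open), set as the call begins (left out, the last holds). The fingers move at their own pace and stop on an object; "newtons" is the grip in N (left out, the last holds). Time passes only in rows, so rows that do not move let the fingers close. It gives the time, the measured TCP pose, the force, the opening and the grip force at its end, in the units of the state.
- env.observe(): the state, without advancing time (a new reading comes with each control period).
- eyes.snapshot(name): name is "scene" or "top" or "wrist"; returns the picture (400x640x3 uint8, red, green, blue); there is no depth.
- eyes.camera_model(name): a dict with "K" (3x3 intrinsics, pixels), "eye" and "orientation" of the camera in the world. Camera axes: x right, y down, z forward; pixel columns grow to the right and rows downward; lengths in m; the calibration is good to about 2 mm. A picture is of the moment at which its call begins: read the wrist's pose just before it. camera_model takes no time and is no camera call; for the wrist camera it gives the pose at the moment of the call.
- finish_job(): hands the job in; it is judged then, once.
The state is a dict: "time": time; "qpos": joint angles; "qd": joint speeds; "effort": joint torques, N m; "ee_pos": TCP position; "ee_rot": TCP orientation; "force": force on the tool from outside, world axes, zero at the start; "moment": the same for the moment, N m; "finger_gap": finger opening in m; "grip_force": force on a finger pad.
Only numpy, scipy, OpenCV 4.12 (cv2) and the standard library are available. Lean on these libraries where they do the work, as an engineer would, in place of code of your own. Each camera call takes 0.05 s, during which the arm holds its last target. There are 200 camera calls.

## Working session

There is one attempt and no reset: what is moved stays moved. The work goes in short steps, Python scripts to look and compute and a tool call to move; the robot and the scene stay as the last step left them, time stands still between calls to the robot, and variables do not carry over. Pictures are saved under pics/ and viewed, at most 10 in all, crops included, and the job is handed in when it is done.

Besides the shell and the picture viewer there is one more tool, called after ">>>" by a JSON object that holds its "name" and its "arguments", one argument or row to a line. move_arm: Moves the arm, as the interface text tells. Its arguments: {"type":"object","properties":{"series":{"type":"array"},"grip":{"type":"number"},"newtons":{"type":"number"}},"required":["series"]}

```bash
mkdir -p pics; cat > h.py <<'E'
import numpy as np, cv2
from scipy.spatial.transform import Rotation as R
from cell import env, eyes, finish_job
def snap(n,f):
    m=eyes.camera_model(n); im=eyes.snapshot(n); cv2.imwrite(f'pics/{f}.png',im[:,:,::-1]); np.savez(f'pics/{f}.npz',K=m['K'],eye=m['eye'],o=m['orientation']); return im
def ray(f,uv,z):
    d=np.load(f'pics/{f}.npz'); o=d['o']; M=o if o.shape==(3,3) else R.from_quat(o).as_matrix()
    v=M@np.linalg.solve(d['K'],[uv[0],uv[1],1.]); e=d['eye']; return e+v*(z-e[2])/v[2]
E
python3 - <<'E'
from h import *
snap('top','top1'); snap('scene','sc1')
for f in('top1','sc1'):
    d=np.load(f'pics/{f}.npz'); print(d['K'],d['eye'],d['o'])
s=env.observe(); print(s['time'],s['ee_pos'],s['ee_rot'],s['force'])
E
```

```text
[[506.09059633   0.         323.23442227]
 [  0.         506.09059633 206.55646481]
 [  0.           0.           1.        ]] [ 0.45460354 -0.0024729   1.49811885] [ 0.71055935 -0.70132761  0.03290958 -0.04649693]
[[448.39879642   0.         317.12747741]
 [  0.         448.39879642 202.93937923]
 [  0.           0.           1.        ]] [1.17959306 0.06929542 0.98810311] [ 0.63809374  0.72023344 -0.19888673 -0.18586078]
0.1 [ 0.16882198 -0.62717011  0.22149111] [ 9.91379116e-01  1.31021785e-01  3.14770292e-05 -8.60207806e-04] [-1.11480235 -0.80053508 -1.01897705]
```

View pics/top1.png

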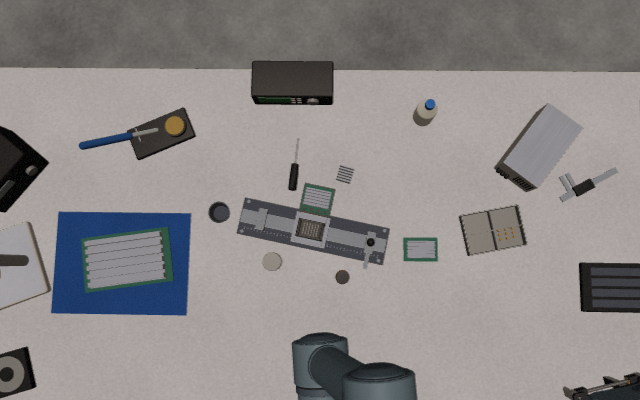

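View pics/sc1.png

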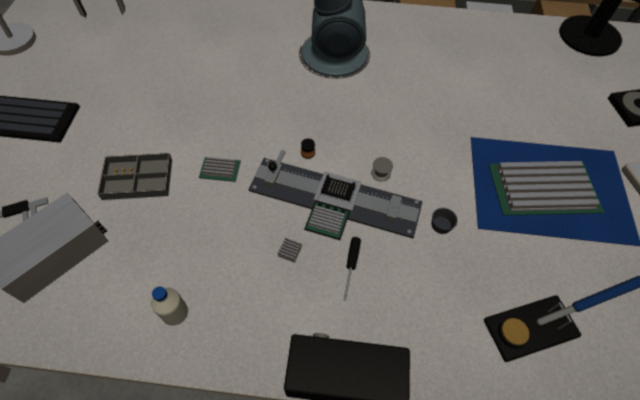

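The index stop (pointer, ball at about (371,242) in the top view) is at the −y end. The pad is at about (311,230) and the plain stop at (258,218). I'll crop in for detail.

```bash
python3 - <<'E'
from h import *
im=cv2.imread('pics/top1.png'); c=im[180:285,225:405]; cv2.imwrite('pics/c1.png',cv2.resize(c,None,fx=4.4,fy=4.4,interpolation=cv2.INTER_CUBIC))
for n,uv,z in [('pad',(311,230),.048),('ball',(371,242),.062),('plain',(258,218),.038),('cTL',(245,199),.012),('cBR',(384,263),.012),('cTR',(389,231),.012),('cBL',(238,233),.012)]: print(n,ray('top1',uv,z).round(4))
E
```

```text
pad [0.5499 0.0608 0.048 ]
ball [ 0.5172 -0.1102  0.062 ]
plain [0.5835 0.2158 0.038 ]
cTL [0.6419 0.26   0.012 ]
cBR [ 0.4588 -0.152   0.012 ]
cTR [ 0.5523 -0.1666  0.012 ]
cBL [0.5407 0.2775 0.012 ]
```

View pics/c1.png

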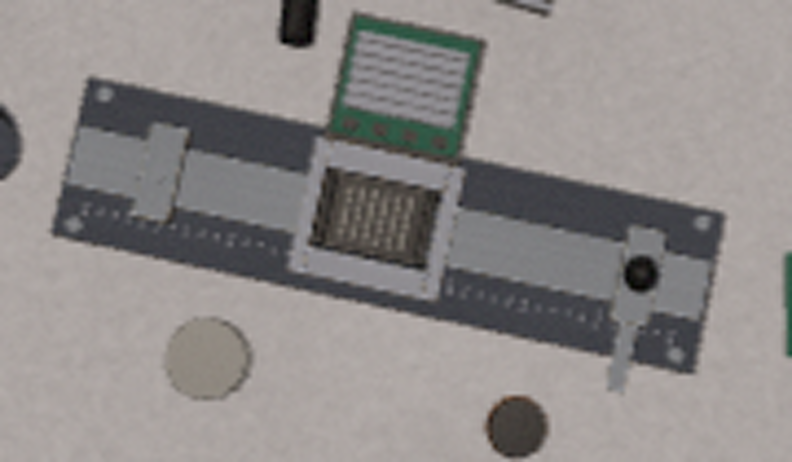

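The crop shows the slide's corners at about (90,78), (722,213), (694,372) and (53,235). The pad centre is at (375,218), and the index block at about (640,273) on the −y side.

```bash
python3 - <<'E'
from h import *
P=lambda u,v,z: ray('top1',(225+(u+.5)/4.4-.5,180+(v+.5)/4.4-.5),z)
TL,TR,BR,BL=[P(u,v,.012) for u,v in((90,78),(722,213),(694,372),(53,235))]
d=(TL-TR)+(BL-BR); d/=np.linalg.norm(d); c=(TL+TR+BR+BL)/4
yaw=np.degrees(np.arctan2(-d[0],d[1])); print('dir',d,'yaw',yaw,'centre',c, np.linalg.norm(TL-TR),np.linalg.norm(TL-BL))
p=P(375,218,.048); x=np.array([d[1],-d[0],0])
blk=(P(645,228,.038)+P(636,322,.038))/2
for n,q in(('pad',p),('blk',blk)): print(n,q,'y',(q-c)@d,'x',(q-c)@x)
s=env.observe(); print(R.from_quat(s['ee_rot']).as_matrix().round(3))
E
```

```text
dir [0.19624632 0.98055463 0.        ] yaw -11.317539209596008 centre [0.55096541 0.05710534 0.012     ] 0.43419346543858534 0.108477317735379
pad [0.55229906 0.06413211 0.048     ] y 0.007151855449192574 x -7.126245635449492e-05
blk [ 0.51797483 -0.10970283  0.038     ] y -0.17003880221035478 x 0.00038641883373061403
[[ 0.966  0.26  -0.   ]
 [ 0.26  -0.966  0.002]
 [ 0.    -0.002 -1.   ]]
```

>>> {"name": "move_arm", "arguments": {
  "series": [
    [[0.048, 0.086, 0], -0.0275],
    [[0.048, 0.086, 0], -0.0275],
    [[0.048, 0.086, 0], -0.0275],
    [[0.048, 0.086, 0], -0.0275],
    [[0.048, 0.086, 0], -0.0275],
    [[0.048, 0.086, 0], -0.0275],
    [[0.048, 0.086, 0], -0.0275],
    [[0.048, 0.086, 0], -0.0275]
  ],
  "grip": 0,
  "newtons": 10
}}

```text
time: 1.1
ee_pos: [0.3612, -0.282, 0.2221]
ee_rot: [1.0, 0.016, -0.0, -0.0]
force: [0.8, -0.2, -0.5]
finger_gap: 0.0178
grip_force: 0.0
```

>>> {"name": "move_arm", "arguments": {
  "series": [
    [[0.048, 0.086, 0], -0.0275],
    [[0.048, 0.086, 0], -0.0275],
    [[0.048, 0.086, 0], -0.0275],
    [[0.048, 0.086, 0], -0.0275],
    [[0.048, 0.086, 0], -0.0275],
    [[0.048, 0.086, 0], -0.0275],
    [[0.048, 0.086, 0], -0.0275],
    [[0.048, 0.086, 0], -0.0275],
    [[0, 0, 0], 0],
    [[0, 0, 0], 0],
    [[0, 0, 0], 0]
  ]
}}

```text
time: 2.48
ee_pos: [0.5524, 0.0593, 0.2223]
ee_rot: [0.995, -0.1, -0.0, 0.0]
force: [-0.1, -0.5, -0.0]
finger_gap: 0.0004
grip_force: 0.0
```

```bash
python3 - <<'E'
from h import *
snap('wrist','w1'); s=env.observe(); print(s['time'],s['ee_pos'],R.from_quat(s['ee_rot']).as_matrix().round(3),s['force'],s['finger_gap'])
E
```

```text
2.525 [0.55249005 0.0593024  0.22242001] [[ 0.98  -0.198 -0.   ]
 [-0.198 -0.98  -0.   ]
 [-0.     0.    -1.   ]] [0.0869528  0.89243882 0.44862819] 0.00029476893635563284
```

View pics/w1.png

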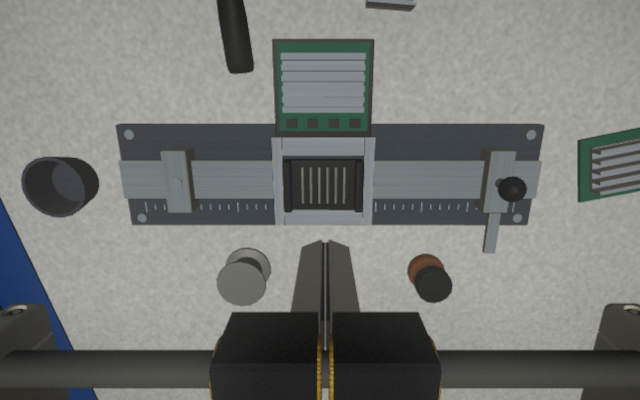

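The closed fingers are above the slide and aligned with it. The carriage's top edges are at columns 273 and 375, and the pad's outer ridge edges at about 284 and 363 (rows 160–210). The index block spans columns 487–516 at row 151.

```bash
python3 - <<'E'
from h import *
from numpy import array as A
im=cv2.imread('pics/w1.png'); cv2.imwrite('pics/c2.png',cv2.resize(im[120:240,260:400],None,fx=5,fy=5,interpolation=cv2.INTER_CUBIC))
d=A([.198,.98,0]); x=A([.98,-.198,0]); t=env.observe()['ee_pos']; t=A(t)
for n,uv,z in[('carL',(272.5,180),.038),('carR',(374.5,180),.038),('padL',(284,185),.057),('padR',(363,185),.057),('padTop',(322,160),.048),('padBot',(322,211),.048),('blkL',(485,165),.038),('blkR',(514,165),.038)]:
    q=ray('w1',uv,z)-t; print(n,'rel tcp y %.4f x %.4f'%(q@d,q@x))
E
```

```text
carL rel tcp y 0.0515 x 0.0039
carR rel tcp y -0.0500 x 0.0038
padL rel tcp y 0.0380 x 0.0036
padR rel tcp y -0.0367 x 0.0035
padTop rel tcp y 0.0021 x 0.0257
padBot rel tcp y 0.0023 x -0.0253
blkL rel tcp y -0.1580 x 0.0188
blkR rel tcp y -0.1865 x 0.0187
```

View pics/c2.png

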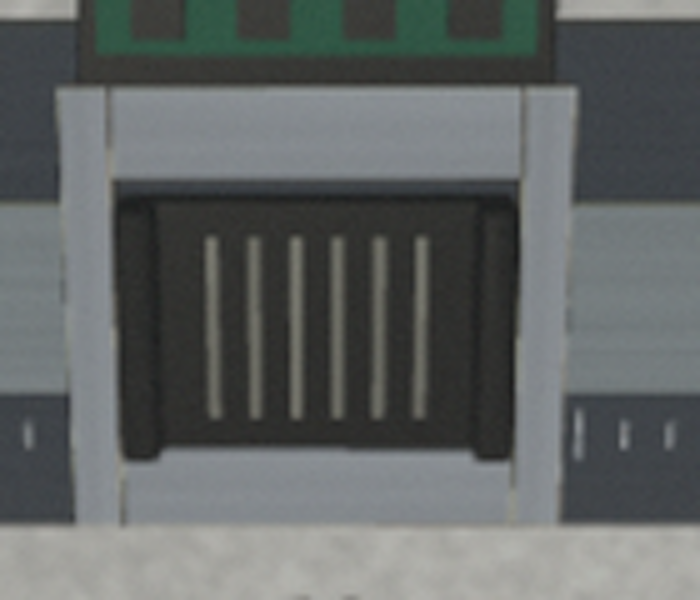

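>>> {"name": "move_arm", "arguments": {
  "series": [
    [[-0.002, -0.01, -0.06], 0],
    [[-0.002, -0.01, -0.08], 0],
    [[0, 0, -0.08], 0],
    [[0, 0, -0.05], 0],
    [[0, 0, -0.02], 0],
    [[0, 0, -0.008], 0],
    [[0, 0, 0], 0],
    [[0, 0, 0], 0]
  ]
}}

```text
time: 3.52
ee_pos: [0.5517, 0.0502, 0.0746]
ee_rot: [0.995, -0.099, 0.001, 0.0]
force: [-0.2, -0.6, 0.4]
finger_gap: 0.0001
grip_force: 0.0
```

>>> {"name": "move_arm", "arguments": {
  "series": [
    [[0, 0, -0.006], 0],
    [[0, 0, -0.006], 0],
    [[0, 0, -0.004], 0],
    [[0, 0, -0.004], 0],
    [[0, 0, -0.004], 0],
    [[0, 0, 0], 0],
    [[0, 0, 0], 0]
  ]
}}

```text
time: 4.4
ee_pos: [0.5508, 0.0504, 0.0626]
ee_rot: [0.995, -0.099, -0.001, 0.0]
force: [-5.7, 0.9, 9.9]
finger_gap: 0.0004
grip_force: 4.8
```

>>> {"name": "move_arm", "arguments": {
  "series": [
    [[0, 0, -0.003], 0],
    [[0, 0, -0.003], 0],
    [[0, 0, -0.002], 0],
    [[0, 0, 0], 0],
    [[0, 0, 0], 0]
  ]
}}

```text
time: 5.03
ee_pos: [0.5509, 0.0503, 0.0587]
ee_rot: [0.995, -0.099, -0.001, 0.0]
force: [-5.9, 0.6, 10.0]
finger_gap: 0.0006
grip_force: 5.2
```

>>> {"name": "move_arm", "arguments": {
  "series": [
    [[-0.001, -0.005, 0], 0],
    [[-0.001, -0.005, 0], 0],
    [[-0.002, -0.01, 0], 0],
    [[-0.002, -0.01, 0], 0],
    [[-0.002, -0.01, 0], 0],
    [[-0.002, -0.01, 0], 0],
    [[0, 0, 0], 0]
  ]
}}

```text
time: 5.9
ee_pos: [0.5457, 0.0251, 0.0587]
ee_rot: [0.995, -0.099, -0.001, 0.0]
force: [-5.8, 0.3, 10.0]
finger_gap: 0.0004
grip_force: 5.2
```

```bash
python3 - <<'E'
from h import *
snap('wrist','w2'); s=env.observe(); print(s['time'],s['ee_pos'],s['force'])
E
```

```text
5.95 [0.5457495  0.02514863 0.05865181] [-5.36735201  0.27587165 10.75804739]
```

View pics/w2.png

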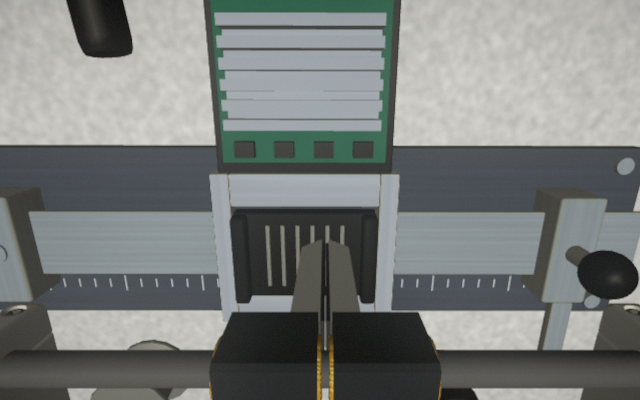

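The carriage came along with the pressed pad. Its front edge is at column 399 and the index block's near top edge at about 559, so there is still a gap to close.

```bash
python3 - <<'E'
from h import *
d=np.array([.198,.98,0]); t=np.array(env.observe()['ee_pos'])
for n,uv,z in[('carR',(399,176),.038),('carL',(210,176),.038),('blk top edge',(559,198),.038),('blk bottom edge',(541,190),.026),('ridge in',(362,215),.050)]:
    print(n,round((ray('w2',uv,z)-t)@d,4))
E
```

```text
carR -0.0396
carL 0.0596
blk top edge -0.1259
blk bottom edge -0.123
ridge in -0.0196
```

>>> {"name": "move_arm", "arguments": {
  "series": [
    [[-0.0024, -0.0118, 0], 0],
    [[-0.0024, -0.0118, 0], 0],
    [[-0.0024, -0.0118, 0], 0],
    [[-0.0024, -0.0118, 0], 0],
    [[-0.0024, -0.0118, 0], 0],
    [[-0.0024, -0.0118, 0], 0],
    [[-0.0024, -0.0118, 0], 0],
    [[-0.0024, -0.0118, 0], 0],
    [[-0.0024, -0.0118, 0], 0],
    [[-0.0024, -0.0118, 0], 0],
    [[-0.0024, -0.0118, 0], 0],
    [[-0.0024, -0.0118, 0], 0]
  ]
}}

```text
time: 7.45
ee_pos: [0.5315, -0.0454, 0.0587]
ee_rot: [0.995, -0.099, -0.0, -0.0]
force: [-4.8, 2.7, 10.5]
finger_gap: 0.0007
grip_force: 5.2
```

>>> {"name": "move_arm", "arguments": {
  "series": [
    [[-0.001, -0.005, 0], 0],
    [[-0.001, -0.005, 0], 0],
    [[-0.001, -0.005, 0], 0],
    [[-0.001, -0.005, 0], 0],
    [[0, 0, 0], 0]
  ]
}}

```text
time: 8.07
ee_pos: [0.5294, -0.0555, 0.0586]
ee_rot: [0.995, -0.099, -0.001, -0.0]
force: [-5.7, 0.8, 10.4]
finger_gap: 0.0004
grip_force: 5.2
```

>>> {"name": "move_arm", "arguments": {
  "series": [
    [[-0.0006, -0.003, 0], 0],
    [[-0.0006, -0.003, 0], 0],
    [[-0.0006, -0.003, 0], 0],
    [[-0.0006, -0.003, 0], 0],
    [[0, 0, 0], 0]
  ]
}}

```text
time: 8.7
ee_pos: [0.5284, -0.0607, 0.0586]
ee_rot: [0.995, -0.099, -0.0, -0.001]
force: [-4.2, 4.9, 10.6]
finger_gap: 0.0004
grip_force: 5.2
```

>>> {"name": "move_arm", "arguments": {
  "series": [
    [[-0.0006, -0.003, 0], 0],
    [[-0.0006, -0.003, 0], 0],
    [[0, 0, 0], 0]
  ]
}}

```text
time: 9.07
ee_pos: [0.5288, -0.0632, 0.0591]
ee_rot: [0.995, -0.099, 0.001, -0.002]
force: [-0.6, 7.0, 9.3]
finger_gap: 0.0004
grip_force: 5.2
```

```bash
python3 - <<'E'
from h import *
snap('wrist','w3'); s=env.observe(); print(s['time'],s['ee_pos'],s['force'])
E
```

```text
9.125 [ 0.52886296 -0.06320947  0.0590926 ] [-1.9572702   6.70620809  8.91449028]
```

View pics/w3.png

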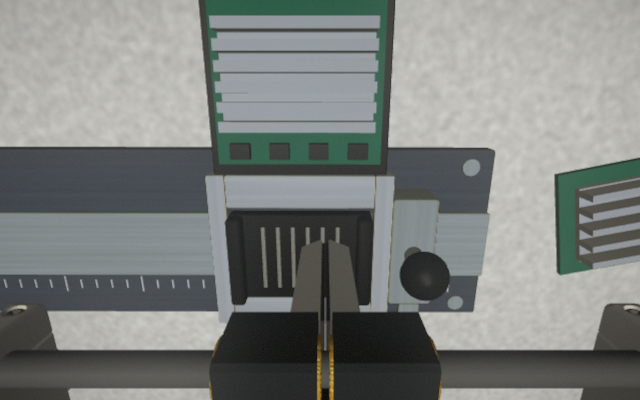

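The carriage edge (column 394) now meets the index block (390–438), and the lateral force is rising. I'll push gently up to the ridge to make sure it's seated.

>>> {"name": "move_arm", "arguments": {
  "series": [
    [[-0.0006, -0.003, 0], 0],
    [[-0.0006, -0.003, 0], 0],
    [[0, 0, 0], 0]
  ]
}}

```text
time: 9.5
ee_pos: [0.5289, -0.0664, 0.0594]
ee_rot: [0.995, -0.099, 0.002, -0.001]
force: [-0.8, 6.4, 10.0]
finger_gap: 0.0004
grip_force: 5.1
```

>>> {"name": "move_arm", "arguments": {
  "series": [
    [[-0.0006, -0.003, 0], 0],
    [[-0.0006, -0.003, 0], 0],
    [[0, 0, 0], 0]
  ]
}}

```text
time: 9.88
ee_pos: [0.5287, -0.0687, 0.0595]
ee_rot: [0.995, -0.099, 0.002, -0.002]
force: [1.7, 9.9, 10.4]
finger_gap: 0.0004
grip_force: 7.1
```

>>> {"name": "move_arm", "arguments": {
  "series": [
    [[0.0003, 0.0016, 0], 0],
    [[0, 0, 0.004], 0],
    [[0, 0, 0.004], 0],
    [[0, 0, 0.004], 0],
    [[0, 0, 0.006], 0],
    [[0, 0, 0.01], 0],
    [[0, 0, 0.02], 0],
    [[0, 0, 0.04], 0],
    [[0, 0, 0.08], 0],
    [[0, 0, 0.08], 0],
    [[0, 0, 0.06], 0],
    [[0, 0, 0], 0]
  ]
}}

```text
time: 11.38
ee_pos: [0.5281, -0.0704, 0.2144]
ee_rot: [0.995, -0.099, 0.003, 0.001]
force: [-0.4, -0.6, 0.4]
finger_gap: 0.0004
grip_force: 0.0
```

```bash
python3 - <<'E'
from h import *
im=snap('wrist','w4'); s=env.observe(); print(s['time'],s['ee_pos'],s['force'])
cv2.imwrite('pics/c4.png',cv2.resize(im[100:280,200:480,::-1],None,fx=2.8,fy=2.8,interpolation=cv2.INTER_CUBIC))
E
```

```text
11.425 [ 0.52691763 -0.06998178  0.21212927] [ 0.45049064 -0.86483858 -0.96848393]
```

View pics/c4.png

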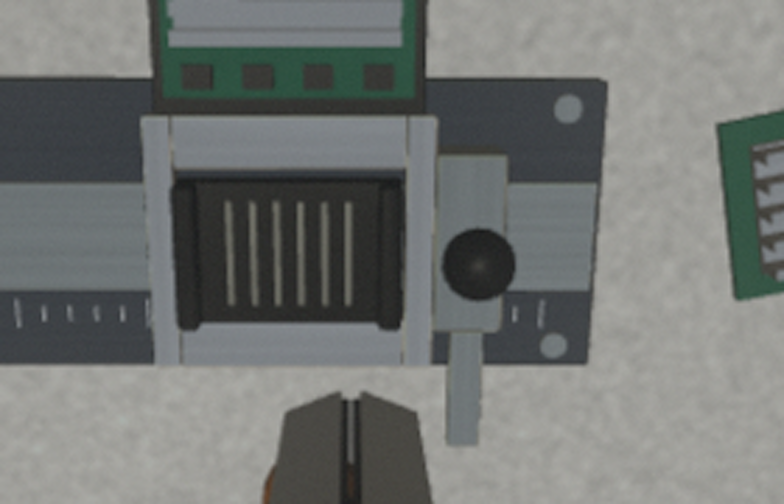

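The carriage edge and the index block meet with no gap (column 437 in the crop), the pad is up, and the fingers are clear.

```bash
python3 -c "
from h import *
print(finish_job())"
```

```text
the job is handed in; nothing more can be done
None
```

The carriage is butted against the index stop with the pad back up and the brake holding it; the fingers touched only the pad, and I handed the job in at about 11.4 s.

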